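Drive a sheared T-bolt out of a fixture table's T-slot into a parts dish

ROBOT

A 6-joint arm with a two-finger parallel gripper is mounted at the origin on a cart in front of the work surface, level with it; the furniture and walls round the work are solid. World frame = base frame: x ahead of the robot, y to its left, z up, the work surface at z = 0. Lengths are in m, angles in rad, forces in N, time in s.
With the tool pointing down it reaches from about 0.375 to 0.975 m from the base axis. Payload 3.8 kg.
Tool frame: the origin (TCP) lies on the mounting face of the last link; the fingertips stand 173 mm ahead of it and the grasp point (between the pads) lies 155 mm ahead of it; z points along the fingers, y is the line along which they close (so a half turn about z gives the same grasp; the last joint's range is limited). The gripper opens to 85 mm and grips with 20 to 120 N. Pads are 22 mm wide; open, the fingers measure 114 mm over their backs; the gripper's body (76 mm by 85 mm) begins 54 mm behind the grasp point. The pads swing forward as they close: fully open they stand 13 mm farther back than shut.
Start: joints at [1.255, 0.264, 1.604, -0, 1.274, -0.037], TCP at [0.186, 0.649, 0.405] pointing down, gripper open.
Joint ranges: [-2.63, 2.63], [-0.94, 2.18], [0.31, 2.57], [-1.31, 4.45], [0, 2.66], [-2.55, 2.55]. Speed limits (rad/s): [2.57, 2.57, 3.14, 3.14, 3.14, 3.14].

INTERFACE

Orientations are given as a rotation vector (axis times angle).
In Python, from workcell import bot gives the robot as it stands.
- The arm moves only by the tool drive_tool, never from a script. Its argument "increments" is a list of rows, each an object with "delta_pos": the shift along the tool's x, y, z in mm, a list of three; "turn": the turn about the tool's z in rad; "jaw": the opening, from -1 (shut) to 1 (fully open). A call has 1 to 8 rows; each row shifts and turns the commanded pose from where the row before left it, along the tool's axes as they then stand; what a row does not reach is not made up. A row lasts 1/12 s, in which the tool goes at most 41.7 mm and 7.16 degrees, less where a joint would pass 70% of its speed; a pose out of reach is approached as far as the arm can. A call is refused whole if a number of a shift passes 41.7 or a number of a turn 0.125, either way. A call with a gripper value outside its range is refused whole. The fingers move at their own pace and stop on an object; "grip_force" is the grip in N (left out, the last holds). Time passes only in rows, so rows that do not move let the fingers close. It gives the time, the measured TCP pose, the force, the opening and the grip force at its end, in the units of the state.
- bot.read_state(): the state, without advancing time (a new reading comes with each control period).
- bot.read_camera(name): name is "scene" or "top"; returns a dict with "pixels" (480x640x3 uint8, red, green, blue), "fovy" (degrees; the focal length in pixels is half the picture's height over the tangent of half this angle, whatever the lens; pixels are square), "cx", "cy" (the principal point, pixels), "k1" (the pictures are not rectified: a ray, as slopes to the right and down, at radius r is drawn at 1 + k1 r^2 times it, then the intrinsics apply), "camera_from_world" (4x4, takes a point from world to camera coordinates). Camera axes: x right, y down, z forward; pixel columns grow to the right and rows downward; lengths in m; the calibration is good to about 2 mm. A picture is of the moment at which its call begins. There is no depth.
- bot.finish_job(): hands the job in; it is judged then, once.
The state is a dict: "time": time; "q": joint angles; "joint_vel": joint speeds; "joint_torque": joint torques, N m; "tool_pos": TCP position; "tcp_rot": TCP orientation; "wrist_force": force on the tool from outside, world axes, zero at the start; "torque": the same for the moment, N m; "width": opening from 0.0 (shut) to 1.0 (fully open); "grip_force": force on a finger pad.
Only numpy, scipy, OpenCV 4.12 (cv2) and the standard library are available. Lean on these libraries where they do the work, as an engineer would, in place of code of your own. Each camera call takes 0.05 s, during which the arm holds its last target. There are 200 camera calls.

TASK

A T-bolt has sheared off inside one of the two T-slots of the grey fixture table; its head is stuck under the lips and can only leave by the slot's open end. First bring the round parts dish under the open end of that slot, then drop the orange-handled scraper into that slot's loading pocket and push the stub along until it falls into the dish, never touching the stub with the gripper. Finish with the scraper standing upright on the bench, the dish with the stub in it still on the bench, and the spanner and the lockring tool left where they lie.

Things in the scene. Friction and masses are not known exactly. Their poses are not given: they have to be found in the camera images.
- fixture_table: Grey cast fixture table with bright top, fixed to the bench. Origin: centre of its underside, on the bench; x along the slots to their open ends. Top plate 240 (x) x 130 (y) mm, from z 42 to 74 mm, overhanging a pedestal that ends at x +-58, y +-50 mm (10 mm high flange to y +-80), so the dish can tuck under it. Two T-slots, centre lines y = +30 and -30 mm, open at x = +120 mm, closed at x = -108.
- open_end_a (a point): Open end of the slot at table y = +30 mm, on the slot floor, 54 mm above the bench, in the table's end face. Slot section: undercut 24 mm wide and 10 mm high (table z 54 to 64), above it a neck 14 mm wide up to the top at 74 mm. The point's axes are the table's.
- open_end_b (a point): Open end of the slot at table y = -30 mm, the same otherwise.
- pocket_a (a point): Loading pocket at the closed end of the slot at table y = +30 mm: centre of its floor (54 mm above the bench, level with the slot floor), 189 mm from the open end. Open from above, 78 mm long (x) x 30 mm wide (y), sharp-cornered; beyond its +x side the undercut and lips begin and run to the open end.
- pocket_b (a point): Loading pocket of the slot at table y = -30 mm, the same otherwise.
- bolt_stub: Sheared-off T-bolt, yellow-plated, 50 g: square head 22 x 22 x 8 mm whose side burrs drag in the undercut (2 to 6 N to push), with a 12 mm thick stump of shank up to 16 mm, below the table's top. Origin: centre of the head's underside, on the slot floor; in the slot its axes are the table's. It lies in one or the other slot, between table x = 5 and 80 mm.
- locating_stop: Aluminium stop block 40 x 28 mm with a dark bolt head, clamped in the slot that does not hold the stub; cannot move. Origin on the slot floor; it rises 46 mm above that, 26 mm over the table's top.
- scraper: T-slot scraper, 78 mm tall, 160 g, standing on its foot. Origin: centre of its underside; z up, x along the foot. Steel foot 64 (x) x 20 (y) x 8 mm, both ends pointed; above it a web 42 x 10 mm up to z = 26 mm that passes through the neck; black collar z 26 to 31; orange grip 44 (x) x 25 (y) mm from z = 31 to 78 mm, gripped across x or y; gripped low it pushes freely. Same either way round.
- parts_dish: Round steel parts dish, 145 mm across the rim, 35 mm high, sloping sides (84 mm across at the foot), rim wall about 8 mm thick, inner floor 12 mm up; tiny parts are stuck in it. 280 g, loose. Origin: centre of its underside. With its centre 30 to 55 mm beyond a slot's open end and on the slot's line it catches what falls out.
- spanner: Small bright combination spanner, 23 x 125 x 9 mm, lying loose (along its y) on the bench. Origin: centre of its underside.
- lockring_tool: Grey lockring socket, 35 mm across, 30 mm high, loose on the bench. Origin: centre of its underside.

How it is judged:
On the way, in this order (a step that is already met when the one before it is completed fails the run):
1. the dish stands under the open end of the slot that holds the stub, the stub still in the slot (x of parts_dish in the frame of fixture_table between 0.11 and 0.2 m and y of parts_dish in the frame of bolt_stub between -0.045 and 0.045 m and z of parts_dish in the frame of fixture_table below 0.01 m and z of bolt_stub in the frame of fixture_table between 0.05 and 0.06 m and x of bolt_stub in the frame of fixture_table below 0.125 m), for 0.2 s.
2. the scraper's runner is down on the floor of that slot, behind the stub (z of scraper in the frame of fixture_table between 0.05 and 0.059 m and y of scraper in the frame of bolt_stub between -0.007 and 0.007 m and x of scraper in the frame of bolt_stub between -0.2 and -0.02 m and z of bolt_stub in the frame of fixture_table between 0.05 and 0.06 m and x of bolt_stub in the frame of fixture_table below 0.125 m), for 0.1 s.
At the end, for the whole second after the job is handed in: The stub lies at rest inside the dish (within 60 mm of its centre line), the dish stands flat on the bench, and the scraper stands upright on the bench (foot within 6 mm of the surface, tilt under 0.1 rad), released and at rest (horizontal distance between bolt_stub and parts_dish below 0.06 m and height (world z) of bolt_stub between 0.006 and 0.045 m and linear speed of each of bolt_stub, scraper below 0.02 m/s and height (world z) of each of parts_dish, scraper below 0.006 m and angle between parts_dish's own z axis and vertical below 0.08 rad and angle between scraper's own z axis and vertical below 0.1 rad); the robot touches nothing.
It fails at once if the gripper touches the stub (contact force between the fingers and bolt_stub above 0.5 N).
It fails at once if the spanner is moved by more than 30 mm (distance of spanner from where it was at the start of the episode above 0.03 m).
It fails at once if the lockring tool is moved by more than 30 mm (distance of lockring_tool from where it was at the start of the episode above 0.03 m).
It also fails if it takes over 72 s, if anything falls off the work surface, if the arm or the gripper's body presses on something with over 40 N, if the wrist force passes 120 N, or if a joint passes its speed limit or range.

## Working session

There is one attempt and no reset: what is moved stays moved. The work goes in short steps, Python scripts to look and compute and a tool call to move; the robot and the scene stay as the last step left them, time stands still between calls to the robot, and variables do not carry over. Pictures are saved under pics/ and viewed, at most 13 in all, crops included, and the job is handed in when it is done.

Besides the shell and the picture viewer there is one more tool, called after "Request:" as name(argument=value, ...) on one line, values as JSON. drive_tool: Moves the arm, as the interface text tells. Its arguments: {"type":"object","properties":{"increments":{"type":"array"},"grip_force":{"type":"number"}},"required":["increments"]}

```bash
mkdir -p pics && cat > h.py <<'E'
import numpy as np, cv2, json
from workcell import bot
def grab(name, tag):
    c=bot.read_camera(name); im=np.asarray(c["pixels"])
    cv2.imwrite(f"pics/{tag}.png", im[:,:,::-1]); 
    c["pixels"]=im; return c
def K(c):
    f=240/np.tan(np.radians(c["fovy"])/2)
    return np.array([[f,0,c["cx"]],[0,f,c["cy"]],[0,0,1.]]), np.array([c["k1"],0,0,0,0.])
def ray(c,px):
    k,d=K(c); p=np.asarray(px,float).reshape(-1,1,2)
    u=cv2.undistortPointsIter(p,k,d,None,None,(3,100,1e-10)).reshape(-1,2)
    T=np.asarray(c["camera_from_world"]); R=T[:3,:3]; o=-R.T@T[:3,3]
    return o, np.c_[u,np.ones(len(u))]@R
def onplane(c,px,z):
    o,d=ray(c,px); return o+d*((z-o[2])/d[:,2])[:,None]
def proj(c,P):
    T=np.asarray(c["camera_from_world"]); k,d=K(c)
    return cv2.projectPoints(np.asarray(P,float).reshape(-1,1,3),cv2.Rodrigues(T[:3,:3])[0],T[:3,3],k,d)[0].reshape(-1,2)
E
python3 - <<'E'
from h import *
for n in("top","scene"):
    c=grab(n,n+"0"); print(n,c["fovy"],c["cx"],c["cy"],c["k1"]); print(np.round(c["camera_from_world"],3))
s=bot.read_state(); print(s)
E
```

```text
top 42.13144533359496 325.91380471417165 238.14838788820808 -0.13401480236332208
[[ 0.136 -0.991  0.002  0.085]
 [-0.97  -0.133 -0.206  0.59 ]
 [ 0.204  0.026 -0.979  0.982]
 [ 0.     0.     0.     1.   ]]
scene 54.94993581583337 316.78166912357074 240.8993508301029 -0.0807449730021558
[[ 0.889 -0.458 -0.004 -0.424]
 [-0.22  -0.421 -0.88   0.255]
 [ 0.401  0.783 -0.475  0.549]
 [ 0.     0.     0.     1.   ]]
{'time': 0.1, 'q': array([ 1.25510285e+00,  2.64707053e-01,  1.60524880e+00, -1.67535148e-05,
        1.27371469e+00, -3.69286202e-02]), 'joint_vel': array([-1.71845553e-03, -1.34991439e-03, -2.39226297e-03,  6.20675201e-04,
       -6.19290218e-04, -9.54402904e-06]), 'joint_torque': array([-4.51195501e-04, -5.16699743e+01, -3.68592954e+01, -7.89721730e-05,
        6.21071435e-03,  1.87827993e-05]), 'tool_pos': array([0.18566523, 0.64864038, 0.40346032]), 'tcp_rot': array([-0.43641003, -3.11077957,  0.0032174 ]), 'wrist_force': array([0.14007444, 0.2054243 , 0.64707239]), 'torque': array([ 0.01357414, -0.01525725, -0.00996526]), 'grip_force': 0.0, 'width': 1.0017395170271493}
```

View pics/top0.png

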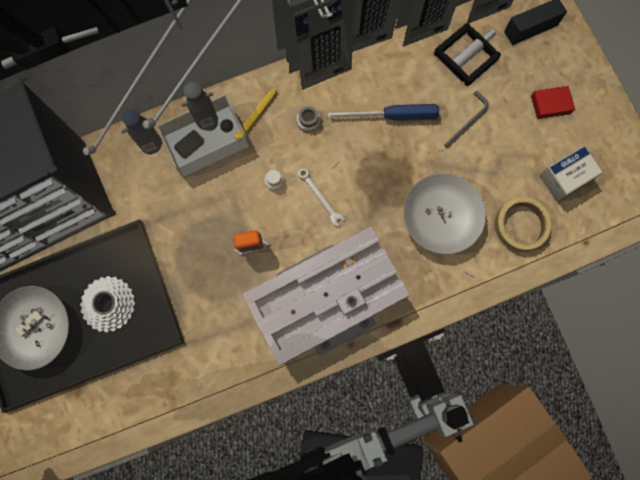

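View pics/scene0.png

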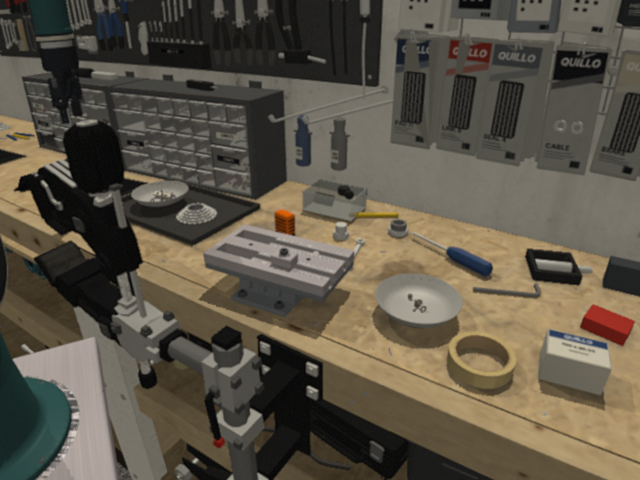

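The top view shows the table at about (327,297), open ends to the right. The yellow stub is in the upper slot at (348,263), and the stop is in the lower slot at (350,300). The scraper is at (248,241), the dish at (445,214), the spanner at (322,197) and the lockring tool at (308,118). I'll measure these now.

```bash
python3 - <<'E'
from h import *
c=grab("top","top1"); im=c["pixels"][:,:,::-1].copy(); hsv=cv2.cvtColor(im,cv2.COLOR_BGR2HSV)
def comp(m,box):
    z=np.zeros_like(m); x0,y0,x1,y1=box; z[y0:y1,x0:x1]=m[y0:y1,x0:x1]
    n,l,s,_=cv2.connectedComponentsWithStats(z); i=1+np.argmax(s[1:,4]); return (l==i).astype(np.uint8)*255
print("hsv dish",hsv[214,420],"table",hsv[290,330],hsv[262,300],"wood",hsv[240,330],hsv[280,440])
# table top (low saturation, bright)
m=cv2.inRange(hsv,(0,0,110),(180,45,255))
t=comp(m,(235,220,415,370)); t=cv2.morphologyEx(t,cv2.MORPH_CLOSE,np.ones((25,25)))
h=cv2.convexHull(np.vstack(cv2.findContours(t,0,2)[0]))
P=onplane(c,h.reshape(-1,2),0.074)[:,:2].astype(np.float32)
r=cv2.minAreaRect(P); print("table",r); B=cv2.boxPoints(r); print(B)
d=comp(m,(395,165,495,265)); hd=cv2.convexHull(np.vstack(cv2.findContours(d,0,2)[0])).reshape(-1,2)
print("dish",cv2.minEnclosingCircle(onplane(c,hd,0.035)[:,:2].astype(np.float32)), cv2.fitEllipse(hd))
o=comp(cv2.inRange(hsv,(3,150,120),(18,255,255)),(225,220,275,265))
ho=cv2.findContours(o,0,2)[0][0].reshape(-1,2); print("scraper px",ho.min(0),ho.max(0)); print(cv2.minAreaRect(onplane(c,ho,0.078)[:,:2].astype(np.float32)))
ys=cv2.inRange(hsv,(12,110,90),(32,255,255)); ys=comp(ys,(338,255,362,275)); q=np.argwhere(ys)[:,::-1].mean(0); print("stub",q,onplane(c,[q],0.066))
for n,p,z in(("lock",(308,118),.03),("spA",(304,173),.005),("spB",(339,221),.005),("pocketcorner",(255,300),.074)): print(n,onplane(c,[p],z))
cr=cv2.resize(im[160:370,220:500],None,fx=2.8,fy=2.8,interpolation=cv2.INTER_CUBIC)
for p in proj(c,np.c_[B,np.full(4,.074)]): cv2.circle(cr,tuple(((p-[220,160])*2.8).astype(int)),3,(0,0,255),1)
cv2.imwrite("pics/crop1.png",cr)
E
```

```text
hsv dish [ 23  21 144] table [  3  15 166] [ 20   7 113] wood [ 18  89 175] [ 18  93 170]
table ((0.47926780581474304, 0.1527453064918518), (0.13341906666755676, 0.24050764739513397), 35.75137710571289)
[[0.3548684  0.21136217]
 [0.49538964 0.0161758 ]
 [0.6036672  0.09412844]
 [0.46314597 0.2893148 ]]
dish ((0.6512016654014587, -0.033682048320770264), 0.07216436415910721) ((445.28717041015625, 214.05287170410156), (79.02046203613281, 80.40538787841797), 169.9314727783203)
scraper px [233 231] [259 247]
((0.5512145161628723, 0.29405996203422546), (0.023579146713018417, 0.04250887781381607), 19.363189697265625)
stub [344.30769231 264.42307692] [[0.53230498 0.1278436  0.066     ]]
lock [[0.79518457 0.22712309 0.03      ]]
spA [[0.69879981 0.22122251 0.005     ]]
spB [[0.61886777 0.14679593 0.005     ]]
pocketcorner [[0.45310571 0.26396151 0.074     ]]
```

View pics/crop1.png

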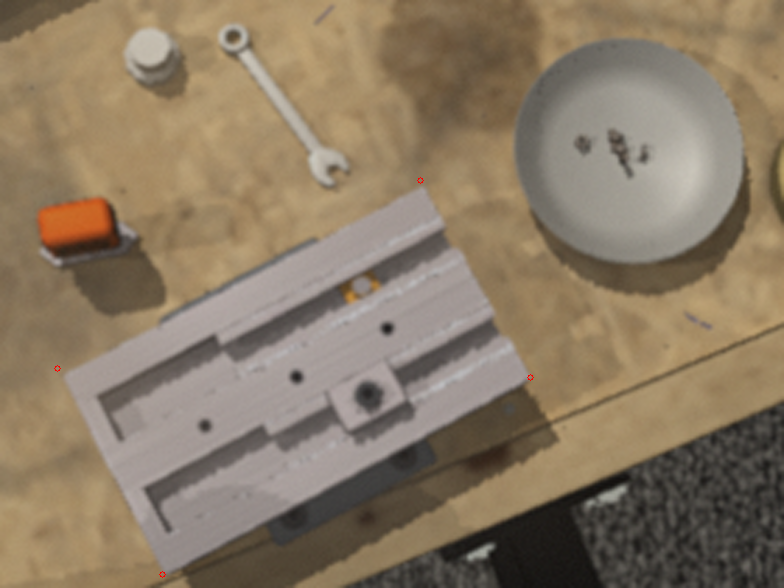

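The crop shows the stub at about (360,290) in slot a and the stop in slot b. The table corners are at (66,373), (424,190), (528,380) and (165,573), and the dish looks to be on slot a's line already. Next I fit the table pose from these corners and the pocket corners.

```bash
cat >> h.py <<'E'
def fit(A,B):  # 2D rigid: B = R A + t
    a,b=A.mean(0),B.mean(0); M=(A-a).T@(B-b); th=np.arctan2(M[0,1]-M[1,0],M[0,0]+M[1,1])
    R=np.array([[np.cos(th),-np.sin(th)],[np.sin(th),np.cos(th)]]); return th,R,b-R@a
def tool():
    s=bot.read_state(); return np.array(s["tool_pos"]), cv2.Rodrigues(np.array(s["tcp_rot"]))[0], s
E
python3 - <<'E'
from h import *
c=grab("top","t2")
px=np.array([(66,373),(424,190),(528,380),(165,573),(97,398),(122,440),(219,336),(146,490),(168,532)],float)
px=(px+.5)/2.8-.5+[220,160]
A=np.array([(-120,65),(120,65),(120,-65),(-120,-65),(-108,45),(-108,15),(-30,45),(-108,-15),(-108,-45)])/1000
W=onplane(c,px,.074)[:,:2]; th,R,t=fit(A,W); print("th",th,np.degrees(th),"t",t); print(np.round((W-A@R.T-t)*1000,1).tolist())
np.savez("tab.npz",th=th,R=R,t=t)
for n,p in(("dish",(.6512,-.0337)),("scr",(.5512,.2941)),("stub",(.5323,.1278)),("spB",(.619,.147)),("lockw",onplane(c,[(274,180)],.03)[0,:2])):
    print(n,np.round((np.array(p)-t)@R*1000,1))
p,Rt,s=tool(); print(np.round(p,4)); print(np.round(Rt,3))
E
```

```text
th -0.9504716634781472 -54.4580148640765 t [0.4775429  0.15053167]
[[1.2, -1.2], [-1.7, 1.2], [-0.1, 2.9], [1.5, 0.3], [-1.4, 0.0], [1.0, -0.7], [-1.1, -1.4], [-1.0, -1.3], [1.5, 0.1]]
dish [250.9  34.2]
scr [-74.  143.4]
stub [50.3 31.3]
spB [ 85.1 113. ]
lockw [ 15.4 226.8]
[0.1857 0.6487 0.4038]
[[-0.961  0.275 -0.   ]
 [ 0.275  0.961 -0.001]
 [ 0.    -0.002 -1.   ]]
```

Request:
drive_tool(increments=[{"delta_pos": [0,0,0],"turn": 0.112,"jaw": 0.5},{"delta_pos": [0,0,0],"turn": 0.112,"jaw": 0.5},{"delta_pos": [0,0,0],"turn": 0.112,"jaw": 0.5},{"delta_pos": [0,0,0],"turn": 0.112,"jaw": 0.5},{"delta_pos": [0,0,0],"turn": 0.112,"jaw": 0.5},{"delta_pos": [0,0,0],"turn": 0.112,"jaw": 0.5},{"delta_pos": [-20,0,0],"turn": 0,"jaw": 0.5},{"delta_pos": [-36,0,0],"turn": 0,"jaw": 0.5}])

```text
time: 0.87
tool_pos: [0.2169, 0.6047, 0.4041]
tcp_rot: [-1.433, -2.794, -0.001]
wrist_force: [1.0, 0.1, 0.2]
width: 0.754
grip_force: 0.0
```

Request:
drive_tool(increments=[{"delta_pos": [-40,-1,0],"turn": 0,"jaw": 0.5},{"delta_pos": [-40,-1,0],"turn": 0,"jaw": 0.5},{"delta_pos": [-40,-1,0],"turn": 0,"jaw": 0.5},{"delta_pos": [-40,-1,0],"turn": 0,"jaw": 0.5},{"delta_pos": [-40,-1,0],"turn": 0,"jaw": 0.5},{"delta_pos": [-40,-1,0],"turn": 0,"jaw": 0.5},{"delta_pos": [-40,-1,0],"turn": 0,"jaw": 0.5},{"delta_pos": [-40,-1,0],"turn": 0,"jaw": 0.5}])

```text
time: 1.53
tool_pos: [0.3982, 0.3364, 0.4047]
tcp_rot: [1.437, 2.793, 0.0]
wrist_force: [0.3, 0.9, -0.1]
width: 0.75
grip_force: 0.0
```

Request:
drive_tool(increments=[{"delta_pos": [-40,-1,0],"turn": 0,"jaw": 0.5},{"delta_pos": [-40,-1,0],"turn": 0,"jaw": 0.5},{"delta_pos": [-40,-1,0],"turn": 0,"jaw": 0.5},{"delta_pos": [-40,-1,0],"turn": 0,"jaw": 0.5},{"delta_pos": [-40,-1,0],"turn": 0,"jaw": 0.5},{"delta_pos": [-40,-1,0],"turn": 0,"jaw": 0.5},{"delta_pos": [-40,-1,0],"turn": 0,"jaw": 0.5},{"delta_pos": [-20,-1,0],"turn": 0,"jaw": 0.5}])

```text
time: 2.2
tool_pos: [0.5673, 0.0859, 0.4046]
tcp_rot: [1.441, 2.79, -0.001]
wrist_force: [-0.2, 0.6, 0.1]
width: 0.749
grip_force: 0.0
```

```bash
cat >> h.py <<'E'
def where(target=None):
    T=np.load("tab.npz"); p,Rt,s=tool(); q=(p[:2]-T["t"])@T["R"]*1000
    print("t",round(s["time"],2),"TCP table xy",q.round(1),"z",round(p[2]*1000,1),"tooly-tabley deg",round(np.degrees(np.arctan2(Rt[1,1],Rt[0,1])-T["th"])-90,2),"tilt z",Rt[:,2].round(3),"w",round(s["width"],3),"F",np.round(s["wrist_force"],1),"grip",s["grip_force"])
    return p,Rt,s
E
python3 -c "
from h import *
where()"
```

```text
t 2.2 TCP table xy [104.8  35.4] z 404.6 tooly-tabley deg -0.16 tilt z [ 0.001 -0.001 -1.   ] w 0.749 F [-0.2  0.6  0.1] grip 0.0
```

Request:
drive_tool(increments=[{"delta_pos": [-40,0,0],"turn": 0,"jaw": 0.5},{"delta_pos": [-40,0,0],"turn": 0,"jaw": 0.5},{"delta_pos": [-40,0,30],"turn": 0,"jaw": 0.5},{"delta_pos": [-10,0,40],"turn": 0,"jaw": 0.5},{"delta_pos": [0,0,40],"turn": 0,"jaw": 0.5},{"delta_pos": [0,0,30],"turn": 0,"jaw": 0.5},{"delta_pos": [0,0,0],"turn": 0,"jaw": 0.5},{"delta_pos": [0,0,0],"turn": 0,"jaw": 0.5}])

```text
time: 2.87
tool_pos: [0.636, -0.011, 0.2673]
tcp_rot: [-1.436, -2.788, 0.004]
wrist_force: [-0.3, 0.4, 0.9]
width: 0.749
grip_force: 0.0
```

```bash
python3 -c "
from h import *
where()"
```

```text
t 2.87 TCP table xy [223.5  35. ] z 267.3 tooly-tabley deg -0.03 tilt z [-0.006  0.    -1.   ] w 0.749 F [-0.3  0.4  0.9] grip 0.0
```

Request:
drive_tool(increments=[{"delta_pos": [-27,0,0],"turn": 0,"jaw": 0.5},{"delta_pos": [0,0,25],"turn": 0,"jaw": 0.5},{"delta_pos": [0,0,25],"turn": 0,"jaw": 0.5},{"delta_pos": [0,0,15],"turn": 0,"jaw": 0.5},{"delta_pos": [0,0,10],"turn": 0,"jaw": 0.5},{"delta_pos": [0,0,0],"turn": 0,"jaw": 0.5},{"delta_pos": [0,0,0],"turn": 0,"jaw": 0.5}])

```text
time: 3.45
tool_pos: [0.6539, -0.0327, 0.1967]
tcp_rot: [1.436, 2.791, 0.002]
wrist_force: [0.4, 0.0, -0.1]
width: 0.747
grip_force: 0.0
```

```bash
python3 -c "
from h import *
where()"
```

```text
t 3.45 TCP table xy [251.6  37. ] z 196.7 tooly-tabley deg 0.01 tilt z [ 0.003 -0.    -1.   ] w 0.747 F [ 0.4  0.  -0.1] grip 0.0
```

Request:
drive_tool(increments=[{"delta_pos": [0,-4,6],"turn": 0,"jaw": 0.5},{"delta_pos": [10,0,0],"turn": 0,"jaw": 0.5},{"delta_pos": [12,0,0],"turn": 0,"jaw": 0.5},{"delta_pos": [14,0,0],"turn": 0,"jaw": 0.5},{"delta_pos": [14,0,0],"turn": 0,"jaw": 0.5},{"delta_pos": [14,0,0],"turn": 0,"jaw": 0.5},{"delta_pos": [12,0,0],"turn": 0,"jaw": 0.5},{"delta_pos": [9,0,0],"turn": 0,"jaw": 0.5}])

```text
time: 4.12
tool_pos: [0.5995, 0.0354, 0.1893]
tcp_rot: [1.436, 2.793, 0.001]
wrist_force: [2.2, -2.9, 1.8]
width: 0.749
grip_force: 1.8
```

```bash
python3 - <<'E'
from h import *
where()
c=grab("top","t3"); cv2.imwrite("pics/crop3.png",cv2.resize(c["pixels"][150:380,230:510,::-1],None,fx=2.5,fy=2.5))
E
```

```text
t 4.12 TCP table xy [164.5  32.3] z 189.3 tooly-tabley deg 0.05 tilt z [ 0.001 -0.    -1.   ] w 0.749 F [ 2.2 -2.9  1.8] grip 1.8498595900746295
```

View pics/crop3.png

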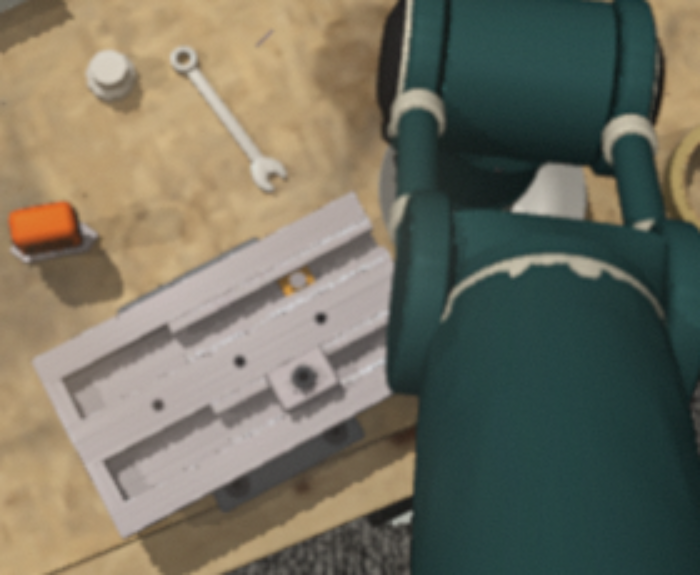

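The arm hides the dish, but the 3.6 N of drag shows it is following, probably now at table x about 182. I'll pull 18 mm more, back off, lift and check.

Request:
drive_tool(increments=[{"delta_pos": [9,0,0],"turn": 0,"jaw": 0.5},{"delta_pos": [9,0,0],"turn": 0,"jaw": 0.5},{"delta_pos": [0,0,0],"turn": 0,"jaw": 0.5},{"delta_pos": [-8,0,0],"turn": 0,"jaw": 0.5},{"delta_pos": [0,0,-25],"turn": 0,"jaw": 0.5},{"delta_pos": [0,0,-40],"turn": 0,"jaw": 0.5},{"delta_pos": [0,0,-40],"turn": 0,"jaw": 0.5},{"delta_pos": [0,20,-30],"turn": 0,"jaw": 0.8}])

```text
time: 4.83
tool_pos: [0.6093, 0.0518, 0.3251]
tcp_rot: [-1.439, -2.79, 0.004]
wrist_force: [0.5, -0.6, -0.6]
width: 0.872
grip_force: 0.0
```

Request:
drive_tool(increments=[{"delta_pos": [40,0,0],"turn": 0,"jaw": 0.8},{"delta_pos": [40,0,0],"turn": 0,"jaw": 0.8},{"delta_pos": [40,0,0],"turn": 0,"jaw": 0.8},{"delta_pos": [40,0,0],"turn": 0,"jaw": 0.8},{"delta_pos": [40,0,0],"turn": 0,"jaw": 0.8},{"delta_pos": [0,20,0],"turn": 0,"jaw": 0.8},{"delta_pos": [0,20,0],"turn": 0,"jaw": 0.8},{"delta_pos": [0,0,0],"turn": 0,"jaw": 0.8}])

```text
time: 5.5
tool_pos: [0.5287, 0.2414, 0.3234]
tcp_rot: [1.435, 2.794, 0.002]
wrist_force: [0.1, 0.6, 0.3]
width: 0.901
grip_force: 0.0
```

```bash
python3 - <<'E'
from h import *
where()
c=grab("top","t4"); cv2.imwrite("pics/crop4.png",cv2.resize(c["pixels"][150:380,230:510,::-1],None,fx=2.5,fy=2.5))
E
```

```text
t 5.5 TCP table xy [-44.2  94.4] z 323.4 tooly-tabley deg 0.07 tilt z [ 0.001  0.001 -1.   ] w 0.901 F [0.1 0.6 0.3] grip 0.0
```

View pics/crop4.png

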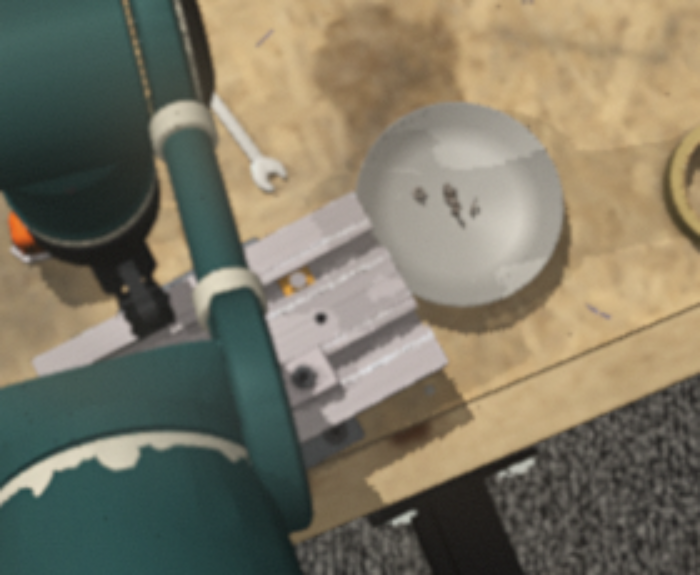

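The dish is now tucked at the open end, centred near crop (460,203). I'll compute where that is.

```bash
python3 - <<'E'
from h import *
c=grab("top","t5"); T=np.load("tab.npz"); im=c["pixels"][:,:,::-1]
W=onplane(c,[((460+.5)/2.5+229.5,(203.5)/2.5+149.5)],.035)[0,:2]; print((W-T["t"])@T["R"]*1000)
# rim points picked on the free arc (crop px), circle fit
q=np.array([(563,200),(552,250),(524,285),(463,305),(460,101),(510,115),(545,150),(400,125),(372,160)],float)
P=onplane(c,(q+.5)/2.5-.5+[230,150],.035)[:,:2]; P=(P-T["t"])@T["R"]*1000
A=np.c_[2*P,np.ones(len(P))]; s=np.linalg.lstsq(A,(P**2).sum(1),rcond=None)[0]; print(s[:2],np.sqrt(s[2]+s[:2]@s[:2]))
E
```

```text
[187.25008757  31.30591493]
[189.48177839  30.95833807] 70.50070257290712
```

Dish at x≈188, so it needs about 27 mm more. I'll push it from the far side with both fingers straddling the outer rim.

Request:
drive_tool(increments=[{"delta_pos": [-20,-8,0],"turn": 0,"jaw": 0.5},{"delta_pos": [-38,-8,0],"turn": 0,"jaw": 0.5},{"delta_pos": [-38,-8,0],"turn": 0,"jaw": 0.5},{"delta_pos": [-38,-8,0],"turn": 0,"jaw": 0.5},{"delta_pos": [-38,-8,0],"turn": 0,"jaw": 0.5},{"delta_pos": [-38,-8,0],"turn": 0,"jaw": 0.5},{"delta_pos": [-38,-8,0],"turn": 0,"jaw": 0.5},{"delta_pos": [-38,-7,0],"turn": 0,"jaw": 0.5}])

```text
time: 6.27
tool_pos: [0.6414, -0.0327, 0.323]
tcp_rot: [-1.439, -2.79, 0.001]
wrist_force: [0.3, 0.2, -0.7]
width: 0.751
grip_force: 0.0
```

Request:
drive_tool(increments=[{"delta_pos": [-38,0,0],"turn": 0,"jaw": 0.5},{"delta_pos": [-20,0,0],"turn": 0,"jaw": 0.5},{"delta_pos": [0,0,0],"turn": 0,"jaw": 0.5},{"delta_pos": [0,0,0],"turn": 0,"jaw": 0.5}])

```text
time: 6.6
tool_pos: [0.6752, -0.079, 0.3227]
tcp_rot: [-1.442, -2.789, 0.001]
wrist_force: [0.0, 0.3, -0.1]
width: 0.75
grip_force: 0.0
```

```bash
python3 -c "
from h import *
where()"
```

```text
t 6.6 TCP table xy [301.7  27.4] z 322.7 tooly-tabley deg -0.22 tilt z [-0.002  0.001 -1.   ] w 0.75 F [ 0.   0.3 -0.1] grip 0.0
```

Request:
drive_tool(increments=[{"delta_pos": [12,3,0],"turn": 0,"jaw": 0.5},{"delta_pos": [0,0,35],"turn": 0,"jaw": 0.5},{"delta_pos": [0,0,35],"turn": 0,"jaw": 0.5},{"delta_pos": [0,0,35],"turn": 0,"jaw": 0.5},{"delta_pos": [0,0,20],"turn": 0,"jaw": 0.5},{"delta_pos": [0,0,7],"turn": 0,"jaw": 0.5},{"delta_pos": [0,0,0],"turn": 0,"jaw": 0.5},{"delta_pos": [0,0,0],"turn": 0,"jaw": 0.5}])

```text
time: 7.27
tool_pos: [0.671, -0.0641, 0.1925]
tcp_rot: [1.436, 2.794, 0.0]
wrist_force: [0.2, 0.2, 0.0]
width: 0.752
grip_force: 0.0
```

```bash
python3 - <<'E'
from h import *
where(); c=grab("scene","s5"); cv2.imwrite("pics/crop5.png",cv2.resize(c["pixels"][170:400,200:520,::-1],None,fx=2,fy=2))
E
```

```text
t 7.27 TCP table xy [287.1  32.7] z 192.5 tooly-tabley deg 0.05 tilt z [ 0.  0. -1.] w 0.752 F [0.2 0.2 0. ] grip 0.0
```

View pics/crop5.png

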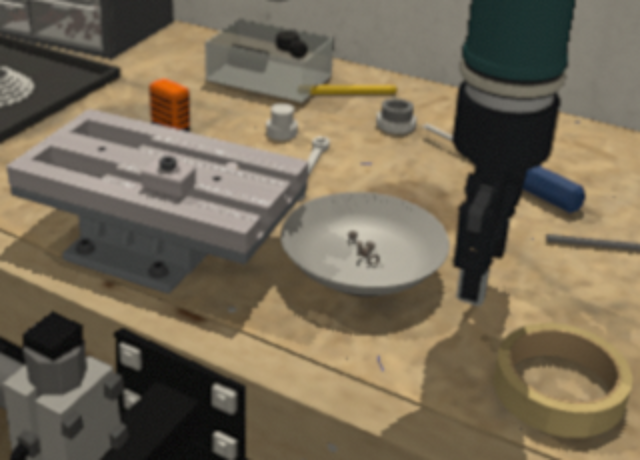

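The fingers (475,290 in the crop) are behind the dish and clear of the tape roll. I push 50 mm.

Request:
drive_tool(increments=[{"delta_pos": [10,-1,0],"turn": 0,"jaw": 0.5},{"delta_pos": [10,-1,0],"turn": 0,"jaw": 0.5},{"delta_pos": [8,0,0],"turn": 0,"jaw": 0.5},{"delta_pos": [8,0,0],"turn": 0,"jaw": 0.5},{"delta_pos": [8,0,0],"turn": 0,"jaw": 0.5},{"delta_pos": [6,0,0],"turn": 0,"jaw": 0.5},{"delta_pos": [0,0,0],"turn": 0,"jaw": 0.5},{"delta_pos": [0,0,0],"turn": 0,"jaw": 0.5}])

```text
time: 7.98
tool_pos: [0.64, -0.0253, 0.1916]
tcp_rot: [-1.437, -2.793, 0.0]
wrist_force: [0.1, -0.6, 0.1]
width: 0.749
grip_force: 0.0
```

```bash
python3 - <<'E'
from h import *
where(); c=grab("scene","s6"); T=np.load("tab.npz")
im=c["pixels"][:,:,::-1]; cv2.imwrite("pics/crop6.png",cv2.resize(im[170:400,200:520],None,fx=2,fy=2))
E
```

```text
t 7.98 TCP table xy [237.5  30. ] z 191.6 tooly-tabley deg 0.01 tilt z [-0.001  0.    -1.   ] w 0.749 F [ 0.1 -0.6  0.1] grip 0.020683487946371315
```

View pics/crop6.png

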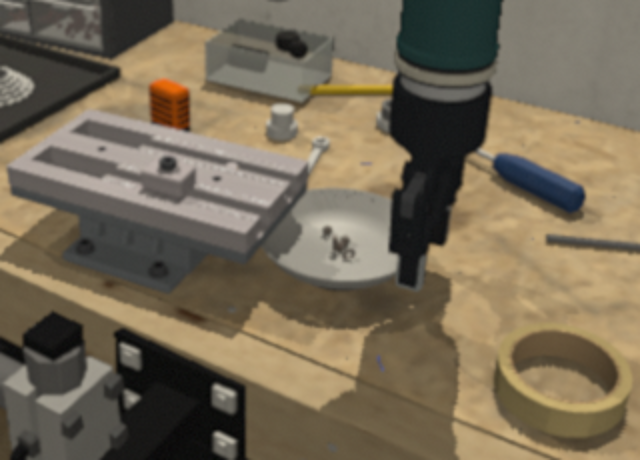

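```bash
python3 - <<'E'
from h import *
c=grab("scene","s7"); T=np.load("tab.npz")
P=onplane(c,np.array([(362,248),(338,243),(352,236),(327,232)])/2+[200,170],.014)[:,:2]; print(((P-T["t"])@T["R"]*1000).round(1))
E
```

```text
[[181.4  45.4]
 [159.5  43.1]
 [166.7  59.1]
 [144.1  55. ]]
```

Dish is at about x 166, y 28, inside the catching range. Next I retreat, lift and go over to the scraper.

Request:
drive_tool(increments=[{"delta_pos": [-12,0,0],"turn": 0,"jaw": 0.8},{"delta_pos": [0,0,-40],"turn": 0,"jaw": 0.8},{"delta_pos": [0,0,-40],"turn": 0,"jaw": 0.8},{"delta_pos": [0,0,-40],"turn": 0,"jaw": 0.8},{"delta_pos": [20,10,-10],"turn": 0,"jaw": 0.8},{"delta_pos": [35,14,0],"turn": 0,"jaw": 0.8},{"delta_pos": [35,14,0],"turn": 0,"jaw": 0.8},{"delta_pos": [35,14,0],"turn": 0,"jaw": 0.8}])

```text
time: 8.75
tool_pos: [0.6176, 0.0963, 0.3224]
tcp_rot: [1.441, 2.791, 0.001]
wrist_force: [0.5, 0.5, -0.7]
width: 0.903
grip_force: 0.0
```

Request:
drive_tool(increments=[{"delta_pos": [35,14,0],"turn": 0,"jaw": 0.8},{"delta_pos": [35,14,0],"turn": 0,"jaw": 0.8},{"delta_pos": [35,14,0],"turn": 0,"jaw": 0.8},{"delta_pos": [35,14,0],"turn": 0,"jaw": 0.8},{"delta_pos": [30,5,0],"turn": 0,"jaw": 0.8},{"delta_pos": [20,0,0],"turn": 0,"jaw": 0.8},{"delta_pos": [0,0,0],"turn": 0,"jaw": 0.8},{"delta_pos": [0,0,0],"turn": 0,"jaw": 0.8}])

```text
time: 9.42
tool_pos: [0.5565, 0.287, 0.3214]
tcp_rot: [1.435, 2.795, -0.001]
wrist_force: [-0.1, -0.3, 0.3]
width: 0.901
grip_force: 0.0
```

```bash
python3 - <<'E'
from h import *
where(); 
E
```

```text
t 9.42 TCP table xy [-65.1 143.5] z 321.4 tooly-tabley deg 0.09 tilt z [-0.    -0.001 -1.   ] w 0.901 F [-0.1 -0.3  0.3] grip 0.0
```

Request:
drive_tool(increments=[{"delta_pos": [9,0,0],"turn": 0,"jaw": 0.8},{"delta_pos": [0,0,10],"turn": 0.094,"jaw": 0.8},{"delta_pos": [0,0,10],"turn": 0.094,"jaw": 0.8},{"delta_pos": [0,0,10],"turn": 0.094,"jaw": 0.8},{"delta_pos": [0,0,10],"turn": 0,"jaw": 0.8},{"delta_pos": [0,0,0],"turn": 0,"jaw": 0.8},{"delta_pos": [0,0,0],"turn": 0,"jaw": 0.8}])

```text
time: 10.0
tool_pos: [0.5512, 0.2929, 0.2808]
tcp_rot: [-1.814, -2.564, 0.003]
wrist_force: [-0.1, 0.4, 0.0]
width: 0.899
grip_force: 0.0
```

```bash
python3 - <<'E'
from h import *
p,R,s=where(); print(p, "scr in tool", R.T@(np.array([.5512,.2941,.045])-p)*1000)
E
```

```text
t 10.0 TCP table xy [-73.  142.7] z 280.8 tooly-tabley deg -16.12 tilt z [-0.002 -0.001 -1.   ] w 0.899 F [-0.1  0.4  0. ] grip 0.0
[0.5512     0.29292553 0.28075204] scr in tool [  1.17633063   0.85314733 235.75048516]
```

Request:
drive_tool(increments=[{"delta_pos": [1,1,25],"turn": 0,"jaw": 0.8},{"delta_pos": [0,0,25],"turn": 0,"jaw": 0.8},{"delta_pos": [0,0,20],"turn": 0,"jaw": 0.8},{"delta_pos": [0,0,9],"turn": 0,"jaw": 0.8},{"delta_pos": [0,0,0],"turn": 0,"jaw": 0.8},{"delta_pos": [0,0,0],"turn": 0,"jaw": 0.8}])

```text
time: 10.5
tool_pos: [0.5521, 0.295, 0.2031]
tcp_rot: [1.816, 2.564, 0.0]
wrist_force: [-0.5, 0.5, 0.1]
width: 0.903
grip_force: 0.0
```

Request:
drive_tool(increments=[{"delta_pos": [0,0,0],"turn": 0,"jaw": 0.2},{"delta_pos": [0,0,0],"turn": 0,"jaw": -0.2},{"delta_pos": [0,0,0],"turn": 0,"jaw": -1},{"delta_pos": [0,0,0],"turn": 0,"jaw": -1},{"delta_pos": [0,0,0],"turn": 0,"jaw": -1},{"delta_pos": [0,0,0],"turn": 0,"jaw": -1},{"delta_pos": [0,0,0],"turn": 0,"jaw": -1}], grip_force=50)

```text
time: 11.08
tool_pos: [0.5523, 0.2953, 0.2038]
tcp_rot: [1.815, 2.563, 0.003]
wrist_force: [-0.8, 0.1, 6.1]
width: 0.284
grip_force: 49.8
```

```bash
python3 - <<'E'
from h import *
p,R,s=where()
E
```

```text
t 11.08 TCP table xy [-74.4 145. ] z 203.8 tooly-tabley deg -16.17 tilt z [ 0.002  0.001 -1.   ] w 0.284 F [-0.8  0.1  6.1] grip 49.758294224739075
```

Request:
drive_tool(increments=[{"delta_pos": [0,0,-20],"turn": 0,"jaw": -1},{"delta_pos": [0,0,-30],"turn": 0,"jaw": -1},{"delta_pos": [0,0,-30],"turn": -0.094,"jaw": -1},{"delta_pos": [0,0,-20],"turn": -0.094,"jaw": -1},{"delta_pos": [0,0,0],"turn": -0.094,"jaw": -1},{"delta_pos": [0,0,0],"turn": 0,"jaw": -1},{"delta_pos": [0,0,0],"turn": 0,"jaw": -1}])

```text
time: 11.67
tool_pos: [0.5512, 0.2948, 0.3019]
tcp_rot: [-1.441, -2.79, 0.002]
wrist_force: [-0.1, -0.8, -1.4]
width: 0.286
grip_force: 49.4
```

Request:
drive_tool(increments=[{"delta_pos": [0,-25,0],"turn": 0,"jaw": -1},{"delta_pos": [0,-35,0],"turn": 0,"jaw": -1},{"delta_pos": [0,-30,0],"turn": 0,"jaw": -1},{"delta_pos": [0,-15,0],"turn": 0,"jaw": -1},{"delta_pos": [0,0,0],"turn": 0,"jaw": -1},{"delta_pos": [0,0,0],"turn": 0,"jaw": -1}])

```text
time: 12.17
tool_pos: [0.4653, 0.2335, 0.3012]
tcp_rot: [-1.44, -2.79, 0.003]
wrist_force: [0.9, 0.7, -1.2]
width: 0.286
grip_force: 49.7
```

```bash
python3 - <<'E'
from h import *
p,R,s=where()
c=grab("scene","s8"); cv2.imwrite("pics/crop8.png",cv2.resize(c["pixels"][160:320,180:380,::-1],None,fx=3.5,fy=3.5,interpolation=cv2.INTER_CUBIC)); print((c["pixels"][160:320,180:380]).mean())
hsv=cv2.cvtColor(c["pixels"],cv2.COLOR_RGB2HSV); m=cv2.inRange(hsv,(3,150,90),(18,255,255)); m[:,:180]=0;m[:,380:]=0;m[320:]=0;m[:120]=0; q=np.argwhere(m)[:,::-1]; print(q.min(0),q.max(0))
E
```

```text
t 12.17 TCP table xy [-74.7  38.3] z 301.2 tooly-tabley deg -0.14 tilt z [-0.002 -0.001 -1.   ] w 0.286 F [ 0.9  0.7 -1.2] grip 49.720999002456665
97.6286875
[241 183] [264 211]
```

View pics/crop8.png

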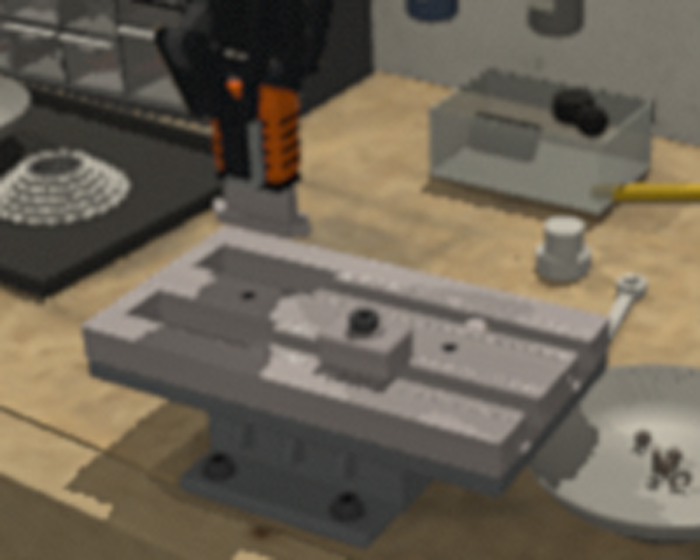

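The scraper is upright in the jaws above the pocket, foot tips at crop (217,205) and (307,228). I'll locate the foot and the table corners in this same view.

```bash
python3 - <<'E'
from h import *
p,R,s=where(); T=np.load("tab.npz"); c=grab("scene","s9")
f=lambda q:(np.array(q,float)+.5)/3.5-.5+[180,160]
tt=lambda P:((P[:,:2]-T["t"])@T["R"]*1000).round(1)
print("corners (-120,-65),(120,65),(120,-65)?",tt(onplane(c,f([(86,328),(610,320),(503,440)]),.074)))
print("pocketA (-108,45),(-108,15)", tt(onplane(c,f([(222,244),(194,268)]),.074)), "pocketB (-108,-15),(-108,-45)", tt(onplane(c,f([(157,292),(127,315)]),.074)))
print("foot tips",tt(onplane(c,f([(217,205),(307,228)]),.101)))
E
```

```text
t 12.22 TCP table xy [-74.5  39.4] z 301.8 tooly-tabley deg -0.1 tilt z [-0.001 -0.    -1.   ] w 0.289 F [ 0.4 -0.1 -1. ] grip 49.72069323062897
corners (-120,-65),(120,65),(120,-65)? [[-117.9  -61.6]
 [ 117.7   67.2]
 [ 117.9  -56.2]]
pocketA (-108,45),(-108,15) [[-110.7   48.3]
 [-107.6   17.5]] pocketB (-108,-15),(-108,-45) [[-108.9  -13.9]
 [-107.6  -41.2]]
foot tips [[-108.    43.3]
 [ -48.    41.5]]
```

Request:
drive_tool(increments=[{"delta_pos": [-7,-9,0],"turn": 0,"jaw": -1},{"delta_pos": [0,0,0],"turn": 0,"jaw": -1},{"delta_pos": [0,0,10],"turn": 0,"jaw": -1},{"delta_pos": [0,0,8],"turn": 0,"jaw": -1},{"delta_pos": [0,0,0],"turn": 0,"jaw": -1},{"delta_pos": [0,0,0],"turn": 0,"jaw": -1}])

```text
time: 12.77
tool_pos: [0.4625, 0.223, 0.2832]
tcp_rot: [-1.437, -2.792, 0.003]
wrist_force: [-0.7, -0.0, -1.7]
width: 0.287
grip_force: 49.8
```

```bash
python3 - <<'E'
from h import *
p,R,s=where()
c=grab("scene","s10"); cv2.imwrite("pics/crop10.png",cv2.resize(c["pixels"][190:270,190:290,::-1],None,fx=7,fy=7,interpolation=cv2.INTER_CUBIC))
E
```

```text
t 12.77 TCP table xy [-67.7  29.9] z 283.2 tooly-tabley deg -0.02 tilt z [-0.003 -0.001 -1.   ] w 0.287 F [-0.7 -0.  -1.7] grip 49.790711402893066
```

View pics/crop10.png

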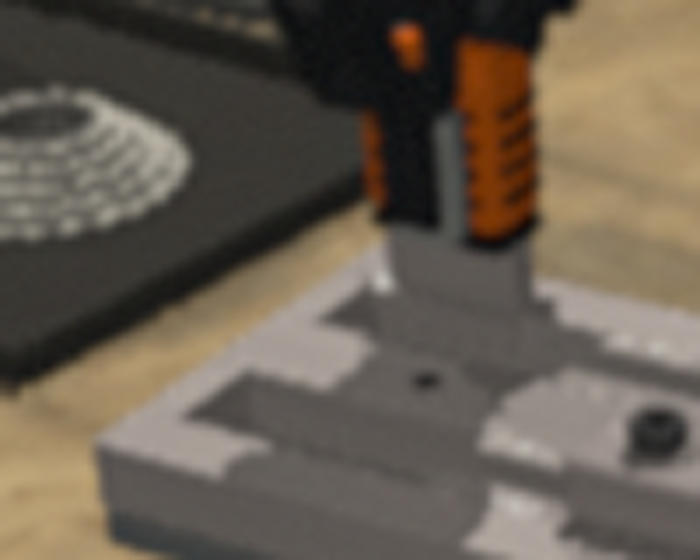

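The scraper now stands right over pocket a (foot near (380,285)–(550,310) in the crop). I lower it gently.

Request:
drive_tool(increments=[{"delta_pos": [0,0,5],"turn": 0,"jaw": -1},{"delta_pos": [0,0,5],"turn": 0,"jaw": -1},{"delta_pos": [0,0,5],"turn": 0,"jaw": -1},{"delta_pos": [0,0,4],"turn": 0,"jaw": -1},{"delta_pos": [0,0,0],"turn": 0,"jaw": -1},{"delta_pos": [0,0,0],"turn": 0,"jaw": -1}])

```text
time: 13.32
tool_pos: [0.4628, 0.223, 0.2651]
tcp_rot: [-1.438, -2.793, 0.001]
wrist_force: [0.1, -0.2, -1.8]
width: 0.281
grip_force: 49.8
```

```bash
python3 - <<'E'
from h import *
p,R,s=where()
E
```

```text
t 13.32 TCP table xy [-67.6  30.1] z 265.1 tooly-tabley deg -0.02 tilt z [-0.001 -0.    -1.   ] w 0.281 F [ 0.1 -0.2 -1.8] grip 49.78940963745117
```

Request:
drive_tool(increments=[{"delta_pos": [0,0,3],"turn": 0,"jaw": -1},{"delta_pos": [0,0,3],"turn": 0,"jaw": -1},{"delta_pos": [0,0,0],"turn": 0,"jaw": -1},{"delta_pos": [0,0,0],"turn": 0,"jaw": -1}])

```text
time: 13.65
tool_pos: [0.4629, 0.2231, 0.2595]
tcp_rot: [-1.438, -2.793, 0.001]
wrist_force: [-0.3, 0.6, -1.5]
width: 0.291
grip_force: 49.8
```

```bash
python3 - <<'E'
from h import *
p,R,s=where()
E
```

```text
t 13.65 TCP table xy [-67.5  30.3] z 259.5 tooly-tabley deg -0.02 tilt z [-0. -0. -1.] w 0.291 F [-0.3  0.6 -1.5] grip 49.789740443229675
```

Request:
drive_tool(increments=[{"delta_pos": [0,0,1.2],"turn": 0,"jaw": -1},{"delta_pos": [0,0,0],"turn": 0,"jaw": -1},{"delta_pos": [-4,0,0],"turn": 0,"jaw": -1},{"delta_pos": [-5,0,0],"turn": 0,"jaw": -1},{"delta_pos": [-5,0,0],"turn": 0,"jaw": -1},{"delta_pos": [-5,0,0],"turn": 0,"jaw": -1},{"delta_pos": [0,0,0],"turn": 0,"jaw": -1}])

```text
time: 14.23
tool_pos: [0.4748, 0.2068, 0.2586]
tcp_rot: [1.439, 2.792, 0.0]
wrist_force: [-0.6, 0.8, -0.4]
width: 0.288
grip_force: 49.8
```

```bash
python3 - <<'E'
from h import *
p,R,s=where(); print("F in table xy",np.load("tab.npz")["R"].T@s["wrist_force"][:2])
E
```

```text
t 14.23 TCP table xy [-47.4  30.5] z 258.6 tooly-tabley deg -0.07 tilt z [ 0.001 -0.    -1.   ] w 0.288 F [-0.6  0.8 -0.4] grip 49.78893220424652
F in table xy [-0.98507689 -0.02895056]
```

Request:
drive_tool(increments=[{"delta_pos": [-5,0,0],"turn": 0,"jaw": -1},{"delta_pos": [-6,0,0],"turn": 0,"jaw": -1},{"delta_pos": [-6,0,0],"turn": 0,"jaw": -1},{"delta_pos": [-6,0,0],"turn": 0,"jaw": -1},{"delta_pos": [-6,0,0],"turn": 0,"jaw": -1},{"delta_pos": [-6,0,0],"turn": 0,"jaw": -1},{"delta_pos": [0,0,0],"turn": 0,"jaw": -1}])

```text
time: 14.82
tool_pos: [0.4951, 0.1783, 0.2586]
tcp_rot: [1.439, 2.792, 0.0]
wrist_force: [-0.3, 0.1, -1.1]
width: 0.286
grip_force: 49.8
```

```bash
python3 - <<'E'
from h import *
p,R,s=where(); print("F in table xy",np.load("tab.npz")["R"].T@s["wrist_force"][:2])
E
```

```text
t 14.82 TCP table xy [-12.4  30.4] z 258.6 tooly-tabley deg -0.07 tilt z [ 0.001 -0.    -1.   ] w 0.286 F [-0.3  0.1 -1.1] grip 49.8197740316391
F in table xy [-0.24708018 -0.16216794]
```

Request:
drive_tool(increments=[{"delta_pos": [-6,0,0],"turn": 0,"jaw": -1},{"delta_pos": [-7,0,0],"turn": 0,"jaw": -1},{"delta_pos": [-7,0,0],"turn": 0,"jaw": -1},{"delta_pos": [-7,0,0],"turn": 0,"jaw": -1},{"delta_pos": [-7,0,0],"turn": 0,"jaw": -1},{"delta_pos": [-7,0,0],"turn": 0,"jaw": -1},{"delta_pos": [-7,0,0],"turn": 0,"jaw": -1}])

```text
time: 15.4
tool_pos: [0.522, 0.1411, 0.2586]
tcp_rot: [-1.438, -2.788, -0.004]
wrist_force: [-4.1, 9.4, 1.6]
width: 0.285
grip_force: 50.2
```

```bash
python3 - <<'E'
from h import *
p,R,s=where(); print("F in table xy",np.load("tab.npz")["R"].T@s["wrist_force"][:2])
E
```

```text
t 15.4 TCP table xy [33.5 30.7] z 258.6 tooly-tabley deg -0.12 tilt z [-0.002  0.004 -1.   ] w 0.285 F [-4.1  9.4  1.6] grip 50.20055115222931
F in table xy [-10.02205142   2.07799557]
```

Request:
drive_tool(increments=[{"delta_pos": [-5,0,0],"turn": 0,"jaw": -1},{"delta_pos": [-5,0,0],"turn": 0,"jaw": -1},{"delta_pos": [-5,0,0],"turn": 0,"jaw": -1},{"delta_pos": [-5,0,0],"turn": 0,"jaw": -1},{"delta_pos": [-5,0,0],"turn": 0,"jaw": -1},{"delta_pos": [-5,0,0],"turn": 0,"jaw": -1}])

```text
time: 15.9
tool_pos: [0.5394, 0.117, 0.2586]
tcp_rot: [-1.438, -2.789, -0.005]
wrist_force: [-2.7, 10.1, 0.2]
width: 0.286
grip_force: 50.2
```

```bash
python3 - <<'E'
from h import *
p,R,s=where(); print("F in table xy",np.load("tab.npz")["R"].T@s["wrist_force"][:2])
E
```

```text
t 15.9 TCP table xy [63.2 30.8] z 258.6 tooly-tabley deg -0.1 tilt z [-0.002  0.005 -1.   ] w 0.286 F [-2.7 10.1  0.2] grip 50.18197953701019
F in table xy [-9.82877267  3.64974484]
```

Request:
drive_tool(increments=[{"delta_pos": [-5,0.5,0],"turn": 0,"jaw": -1},{"delta_pos": [-5,0,0],"turn": 0,"jaw": -1},{"delta_pos": [-5,0,0],"turn": 0,"jaw": -1},{"delta_pos": [-5,0,0],"turn": 0,"jaw": -1},{"delta_pos": [-5,0,0],"turn": 0,"jaw": -1},{"delta_pos": [-5,0,0],"turn": 0,"jaw": -1},{"delta_pos": [-4,0,0],"turn": 0,"jaw": -1},{"delta_pos": [0,0,0],"turn": 0,"jaw": -1}])

```text
time: 16.57
tool_pos: [0.5608, 0.0874, 0.2588]
tcp_rot: [1.438, 2.791, 0.001]
wrist_force: [2.6, 1.1, -2.4]
width: 0.282
grip_force: 49.8
```

```bash
python3 - <<'E'
from h import *
p,R,s=where(); print("F in table xy",np.load("tab.npz")["R"].T@s["wrist_force"][:2])
c=grab("scene","s11"); cv2.imwrite("pics/crop11.png",cv2.resize(c["pixels"][190:340,250:450,::-1],None,fx=3.5,fy=3.5,interpolation=cv2.INTER_CUBIC))
hsv=cv2.cvtColor(c["pixels"],cv2.COLOR_RGB2HSV)[240:330,325:430]; m=cv2.inRange(hsv,(15,150,90),(32,255,255)); q=np.argwhere(m)[:,::-1]; print(len(q),q.mean(0)+[325,240])
E
```

```text
t 16.57 TCP table xy [99.7 31.1] z 258.8 tooly-tabley deg -0.06 tilt z [ 0.002 -0.    -1.   ] w 0.282 F [ 2.6  1.1 -2.4] grip 49.781402349472046
F in table xy [0.57247046 2.77613861]
84 [370.82142857 286.1547619 ]
```

View pics/crop11.png

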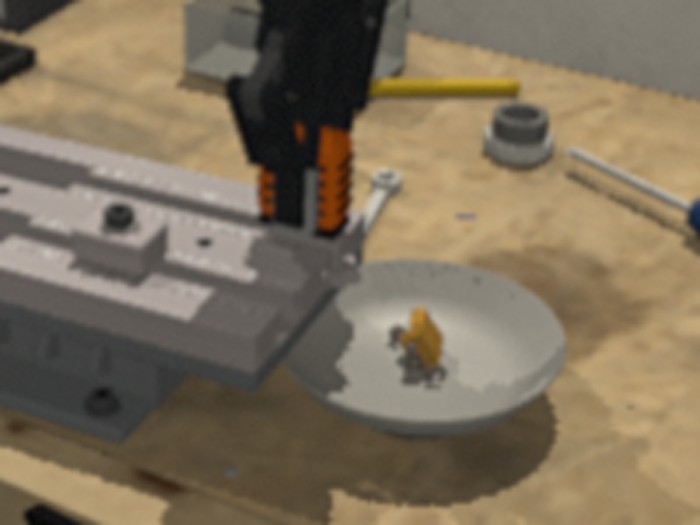

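The stub lies in the dish at crop (425,340). I pull the scraper back to the pocket.

Request:
drive_tool(increments=[{"delta_pos": [10,-0.5,0],"turn": 0,"jaw": -1},{"delta_pos": [20,0,0],"turn": 0,"jaw": -1},{"delta_pos": [25,0,0],"turn": 0,"jaw": -1},{"delta_pos": [25,0,0],"turn": 0,"jaw": -1},{"delta_pos": [25,0,0],"turn": 0,"jaw": -1},{"delta_pos": [20,0,0],"turn": 0,"jaw": -1},{"delta_pos": [10,0,0],"turn": 0,"jaw": -1},{"delta_pos": [0,0,0],"turn": 0,"jaw": -1}])

```text
time: 17.28
tool_pos: [0.4796, 0.1996, 0.2586]
tcp_rot: [-1.434, -2.795, -0.001]
wrist_force: [1.6, 2.1, -1.4]
width: 0.283
grip_force: 49.9
```

```bash
python3 - <<'E'
from h import *
p,R,s=where(); print("F in table xy",np.load("tab.npz")["R"].T@s["wrist_force"][:2])
E
```

```text
t 17.28 TCP table xy [-38.7  30.2] z 258.6 tooly-tabley deg 0.13 tilt z [-0.     0.001 -1.   ] w 0.283 F [ 1.6  2.1 -1.4] grip 49.86179172992706
F in table xy [-0.81003245  2.55274048]
```

Request:
drive_tool(increments=[{"delta_pos": [10,0,0],"turn": 0,"jaw": -1},{"delta_pos": [12,0,0],"turn": 0,"jaw": -1},{"delta_pos": [7,0,0],"turn": 0,"jaw": -1},{"delta_pos": [0,0,0],"turn": 0,"jaw": -1},{"delta_pos": [0,0,-3],"turn": 0,"jaw": -1},{"delta_pos": [0,0,-5],"turn": 0,"jaw": -1},{"delta_pos": [0,0,0],"turn": 0,"jaw": -1}])

```text
time: 17.87
tool_pos: [0.4647, 0.2213, 0.2675]
tcp_rot: [1.438, 2.792, 0.001]
wrist_force: [1.5, 0.1, -1.2]
width: 0.286
grip_force: 49.8
```

```bash
python3 - <<'E'
from h import *
p,R,s=where(); print("F in table xy",np.load("tab.npz")["R"].T@s["wrist_force"][:2])
E
```

```text
t 17.87 TCP table xy [-65.   30.7] z 267.5 tooly-tabley deg -0.04 tilt z [ 0.001  0.    -1.   ] w 0.286 F [ 1.5  0.1 -1.2] grip 49.8486989736557
F in table xy [0.79131159 1.3131127 ]
```

Request:
drive_tool(increments=[{"delta_pos": [2,0,-10],"turn": 0,"jaw": -1},{"delta_pos": [0,0,-15],"turn": 0,"jaw": -1},{"delta_pos": [0,0,-15],"turn": 0,"jaw": -1},{"delta_pos": [0,0,0],"turn": 0,"jaw": -1},{"delta_pos": [0,25,0],"turn": 0,"jaw": -1},{"delta_pos": [0,35,0],"turn": 0,"jaw": -1},{"delta_pos": [0,35,0],"turn": 0,"jaw": -1},{"delta_pos": [0,25,0],"turn": 0,"jaw": -1}])

```text
time: 18.53
tool_pos: [0.5626, 0.294, 0.3065]
tcp_rot: [1.438, 2.792, 0.003]
wrist_force: [1.0, 0.3, -1.5]
width: 0.291
grip_force: 50.1
```

Request:
drive_tool(increments=[{"delta_pos": [0,0,0],"turn": 0,"jaw": -1},{"delta_pos": [0,0,20],"turn": 0,"jaw": -1},{"delta_pos": [0,0,30],"turn": 0,"jaw": -1},{"delta_pos": [0,0,25],"turn": 0,"jaw": -1},{"delta_pos": [0,0,15],"turn": 0,"jaw": -1},{"delta_pos": [0,0,5],"turn": 0,"jaw": -1},{"delta_pos": [0,0,0],"turn": 0,"jaw": -1},{"delta_pos": [0,0,0],"turn": 0,"jaw": -1}])

```text
time: 19.2
tool_pos: [0.5608, 0.2927, 0.2118]
tcp_rot: [1.438, 2.793, 0.0]
wrist_force: [1.2, -0.3, -0.8]
width: 0.286
grip_force: 50.2
```

```bash
python3 - <<'E'
from h import *
p,R,s=where()
E
```

```text
t 19.2 TCP table xy [-67.3 150.4] z 211.8 tooly-tabley deg -0.03 tilt z [ 0.  0. -1.] w 0.286 F [ 1.2 -0.3 -0.8] grip 50.170161724090576
```

Foot about 8 mm up; I lower it to contact, release, and open partway.

Request:
drive_tool(increments=[{"delta_pos": [0,0,4],"turn": 0,"jaw": -1},{"delta_pos": [0,0,3],"turn": 0,"jaw": -1},{"delta_pos": [0,0,1],"turn": 0,"jaw": -1},{"delta_pos": [0,0,0],"turn": 0,"jaw": -1},{"delta_pos": [0,0,0],"turn": 0,"jaw": -1}])

```text
time: 19.62
tool_pos: [0.5608, 0.2929, 0.2039]
tcp_rot: [1.438, 2.793, 0.001]
wrist_force: [-0.4, -0.4, -1.2]
width: 0.286
grip_force: 50.3
```

```bash
python3 - <<'E'
from h import *
p,R,s=where()
E
```

```text
t 19.62 TCP table xy [-67.5 150.5] z 203.9 tooly-tabley deg -0.01 tilt z [ 0.001  0.    -1.   ] w 0.286 F [-0.4 -0.4 -1.2] grip 50.28995096683502
```

Request:
drive_tool(increments=[{"delta_pos": [0,0,0.8],"turn": 0,"jaw": -1},{"delta_pos": [0,0,0],"turn": 0,"jaw": -1},{"delta_pos": [0,0,0],"turn": 0,"jaw": 0},{"delta_pos": [0,0,0],"turn": 0,"jaw": 0.5},{"delta_pos": [0,0,0],"turn": 0,"jaw": 0.6},{"delta_pos": [0,0,0],"turn": 0,"jaw": 0.6},{"delta_pos": [0,0,0],"turn": 0,"jaw": 0.6}])

```text
time: 20.2
tool_pos: [0.5607, 0.2928, 0.2025]
tcp_rot: [-1.438, -2.793, 0.0]
wrist_force: [-0.2, 0.9, 0.1]
width: 0.796
grip_force: 0.0
```

Request:
drive_tool(increments=[{"delta_pos": [0,0,-15],"turn": 0,"jaw": 0.6},{"delta_pos": [0,0,-30],"turn": 0,"jaw": 0.6},{"delta_pos": [0,0,-40],"turn": 0,"jaw": 0.6},{"delta_pos": [0,0,-40],"turn": 0,"jaw": 0.6},{"delta_pos": [30,0,-20],"turn": 0,"jaw": 0.6},{"delta_pos": [40,0,0],"turn": 0,"jaw": 0.6},{"delta_pos": [40,0,0],"turn": 0,"jaw": 0.6},{"delta_pos": [30,0,0],"turn": 0,"jaw": 0.6}])

```text
time: 20.87
tool_pos: [0.478, 0.4085, 0.3489]
tcp_rot: [1.438, 2.793, 0.004]
wrist_force: [-0.5, 0.0, -0.0]
width: 0.802
grip_force: 0.0
```

```bash
python3 - <<'E'
from h import *
where()
c=grab("scene","s12"); cv2.imwrite("pics/crop12.png",cv2.resize(c["pixels"][160:360,200:500,::-1],None,fx=2.5,fy=2.5))
E
```

```text
t 20.87 TCP table xy [-209.6  150.4] z 348.9 tooly-tabley deg -0.03 tilt z [ 0.001  0.002 -1.   ] w 0.802 F [-0.5  0.  -0. ] grip 0.0
```

View pics/crop12.png

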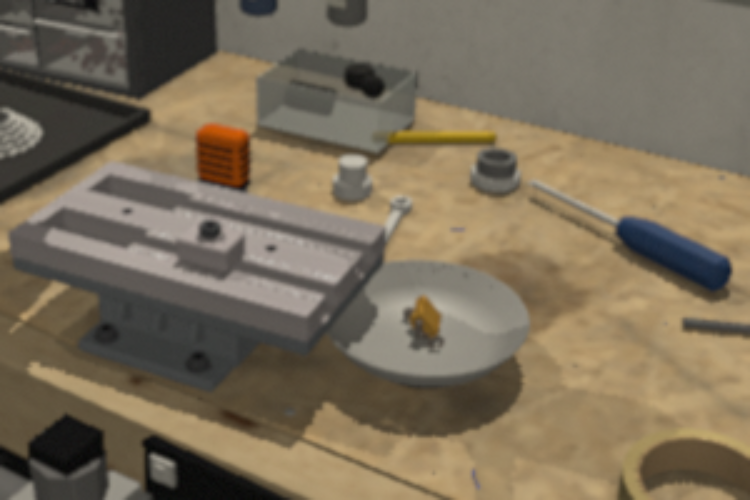

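The scraper stands upright at crop (223,155), the stub is in the dish at (425,318), and the spanner and lockring tool haven't moved. I'm handing in the job.

Request:
drive_tool(increments=[{"delta_pos": [0,0,0],"turn": 0,"jaw": 0.6},{"delta_pos": [0,0,0],"turn": 0,"jaw": 0.6}])

```text
time: 21.08
tool_pos: [0.479, 0.4071, 0.3475]
tcp_rot: [1.435, 2.794, -0.001]
wrist_force: [-0.1, -0.2, 0.5]
width: 0.805
grip_force: 0.0
```

```bash
python3 -c "
from workcell import bot
print(bot.finish_job())"
```

```text
the job is handed in; nothing more can be done
None
```

I handed the job in at about 21 s (no verdict came back): in the last picture the stub is in the dish at slot a's open end, the scraper stands upright and released on the bench, and the spanner and lockring tool are where they lay.

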